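# Refill and lock the ferrite core dispenser

## Robot

A 6-joint arm with a two-finger parallel gripper is mounted at the origin on the work surface. World frame = base frame: x ahead of the robot, y to its left, z up, the work surface at z = 0. Lengths are in mm, angles in rad, forces in N, time in s.
With the tool pointing down it reaches from about 300 to 775 mm from the base axis. Payload 14.6 kg.
Tool frame: the origin (TCP) lies midway between the tips of the shut fingers; the grasp point (between the pads) lies behind it (manip.grip_depth is the z of the grasp point in the tool frame, in mm); z points along the fingers, y is the line along which they close (so a half turn about z gives the same grasp; the last joint's range is limited). The gripper opens to 94 mm and grips with 3 to 60 N. Pads are 16 mm wide; open, the fingers measure 119 mm over their backs; the gripper's body (75 mm by 177 mm) begins 78 mm behind the grasp point.
Start: joints at [-1.229, 0.3, 1.521, -0, 1.321, -0.067], TCP at [218.622, -504.672, 205.446] pointing down, gripper open.
Joint ranges: [-3.03, 3.03], [-0.79, 2.21], [0.23, 2.52], [-1.04, 4.18], [0, 3.07], [-2.55, 2.55]. Speed limits (rad/s): [2.22, 2.22, 2.57, 3.14, 3.14, 3.14].

## Interface

Orientations are given as [roll, pitch, yaw] about the fixed x, y, z axes, in that order (R = Rz(yaw) Ry(pitch) Rx(roll)).
In Python, from cell import manip gives the robot as it stands.
- The arm moves only by the tool nudge_tcp, called after ">>>" as name([rows], argument=value, ...), one row to a line, values as JSON. Schema: {"type":"object","properties":{"moves":{"type":"array","items":{"type":"object","properties":{"x":{"type":"number"},"y":{"type":"number"},"z":{"type":"number"},"rx":{"type":"number"},"ry":{"type":"number"},"rz":{"type":"number"}},"additionalProperties":false},"minItems":1,"maxItems":5},"aperture":{"type":"number"},"force":{"type":"number"},"only":{"type":"string"},"quiet":{"type":"boolean"},"lines":{"type":"string"}},"required":["moves"],"additionalProperties":false}. moves is a list of rows, 1 to 5 of them, each an object with the fields x, y, z (the shift in mm), rx, ry, rz (a rotation vector in rad); a field left out counts as zero; each row is the pose to reach, as a shift and turn from the pose commanded when the call began, along the tool's axes at that moment; what a row does not reach only later rows make up. A row lasts 1/10 s, in which the tool goes at most 50 mm and 0.15 rad, less where a joint would pass 70% of its speed; a pose out of reach is approached as far as the arm can. aperture is the finger opening in mm, set as the call begins (left out keeps the last). The fingers move at their own pace and stop on an object; force is the grip in N (left out, the last holds). Time passes only in rows, so rows that do not move let the fingers close. The tool returns the time, the measured TCP pose, the force, the opening and the grip force at its end. only (a regular expression) keeps the lines of the reply that match it, lines (a string "A,B") keeps lines A to B, and quiet returns only ok. Input that does not fit is refused with a message, and nothing moves.
- manip.read_state(): the state, without advancing time (a new reading comes with each control period).
- manip.camera(name): name is "side" or "top" or "wrist"; returns (picture, depth): 480x640x3 uint8, red, green, blue; 480x640 float32, mm along the optical axis (not along the pixel's ray), 0 where there is no reading.
- manip.camera_info(name): a dict with "K" (3x3 intrinsics, pixels), "rvec" (rotation vector, rad) and "tvec" (3), from world to camera coordinates, as OpenCV has them; the wrist camera has in their place "mount" (4x4, takes a point from camera to tool coordinates, whose origin is the TCP and whose axes are the flange's). Camera axes: x right, y down, z forward; pixel columns grow to the right and rows downward; lengths in mm; the calibration is good to about 2 mm. A picture is of the moment at which its call begins: read the wrist's pose just before it. camera_info takes no time and is no camera call.
- manip.sign_off(): hands the job in; it is judged then, once.
The state is a dict: "clock": time; "joints": joint angles; "qd": joint speeds; "effort": joint torques, N m; "eef_pos": TCP position; "eef_rot": TCP orientation; "wrist_force": force on the tool from outside, world axes, zero at the start; "moment": the same for the moment, N m; "finger_gap": finger opening in mm; "finger_force": force on a finger pad.
Only numpy, scipy, OpenCV 4.12 (cv2) and the standard library are available. Lean on these libraries where they do the work, as an engineer would, in place of code of your own. Each camera call takes 0.05 s, during which the arm holds its last target. There are 200 camera calls.

## Task

Get the core dispenser ready for winding: put the small transformer that blocks its slide into the grey parts tray, push the slide fully home under the tube and slide the thumb wedge along its ramp until it jams the slide fast, before any core goes in. Then load every ferrite core from the bench into the tube, lying flat one on top of the other, and last of all stand the follower weight on top of them in the tube, leaving the slide home and jammed. Leave the other things on the bench alone.

Things in the scene. Friction and masses are not known exactly. Their poses are not given: they have to be found in the camera images.
- dispenser: Core dispenser, bolted down. Origin on the bench under its tube's axis; +y runs along the slide from the tube to the slide's tab; z up. Aluminium deck y -50 to 235, x -62 to 45, top z 40 (mm). On it two guide rails (outer faces x -24 and 24, tops z 50), a column behind the tube to z 172, a keeper strap over the slide at y 132 to 148 (top z 60).
- tube_mouth (a point): Centre of the rim of the clear tube's flared aluminium mouth (56 mm across, 184 mm above the bench); axes as the dispenser's. The tube is 33.5 mm inside, 40 mm outside, and narrows to that 9 mm below the rim.
- tube_floor (a point): Point on the tube's axis where the lowest core comes to lie: the top of the slide when fully home, 48 mm above the bench; axes as the dispenser's.
- slide (a joint): Shut-off slide, a flat steel bar 31 mm wide, 8 mm thick, under the tube: 0 m = fully home against its stop, tube shut; grows as it is drawn out along the dispenser's +y, up to 0.062 (tube open: a core dropped in falls through to the chute). Drag about 2 N.
- slide_tab (a point): Top centre of the slide's upright tab, by which it is pushed: 24 mm (x) by 10 mm (y), standing 32 mm over the bar, 80 mm above the bench; at x 0, y 0.170 + slide (m) in the dispenser's frame.
- wedge (a joint): Thumb wedge, a steel taper 46 mm long between a ramp block (top z 54) and the slide's robot-side edge. Travel along the ramp, 9 deg off the slide: 0 m loose; grows towards the tube (dispenser's -y, slightly +x). Drag 8 N until it meets the slide at 0.024; then each mm adds about 2.5 N of pinch and 1.5 N of push, to a stop at 0.034 (about 22 N). It stays, and keeps its pinch, when let go.
- wedge_knob (a point): Top centre of the wedge's black thumb knob, 14 x 14 mm and 20 mm high; this point is 72 mm above the bench, near x -0.025, y 0.126 - wedge (m) in the dispenser's frame.
- transformer: Small board transformer, steel core round a paper-wrapped coil; 38 mm (its x) by 30 mm (its y) by 32 mm high, about 0.1 kg; origin at the centre of its underside. It has been left standing on the slide's guide rails (underside at z 50) between keeper and tab, its x about across the slide, and stops the slide from going home.
- tray: Open grey parts tray, fixed, 120 mm (x) by 170 mm (y), walls 3 mm thick and 28 mm high, floor 3 mm; origin at the centre of its underside. Three 16 mm high relays stand along its +y end (y 55 to 76); the rest of it is free.
- follower: Follower weight of the tube, standing upright on the bench: brass foot 30 mm in diameter and 14 mm high, steel stem 12 mm in diameter, black knob 20 mm in diameter from 72 to 90 mm above the foot's underside; about 0.12 kg; origin at the centre of the foot's underside, z up the stem.
- core0: Ferrite ring core, dark grey, 30 mm in diameter, 20 mm high, 14 mm bore, 0.05 kg, lying flat on the bench at the left; either face may be up. Origin at the centre of its underside. May be absent: 3 to 5 of the five are there.
- core1: Ferrite ring core, dark grey, 30 mm in diameter, 20 mm high, 14 mm bore, 0.05 kg, lying flat on the bench at the left; either face may be up. Origin at the centre of its underside. May be absent: 3 to 5 of the five are there.
- core2: Ferrite ring core, dark grey, 30 mm in diameter, 20 mm high, 14 mm bore, 0.05 kg, lying flat on the bench at the left; either face may be up. Origin at the centre of its underside. May be absent: 3 to 5 of the five are there.
- core3: Ferrite ring core, dark grey, 30 mm in diameter, 20 mm high, 14 mm bore, 0.05 kg, lying flat on the bench at the left; either face may be up. Origin at the centre of its underside. May be absent: 3 to 5 of the five are there.
- core4: Ferrite ring core, dark grey, 30 mm in diameter, 20 mm high, 14 mm bore, 0.05 kg, lying flat on the bench at the left; either face may be up. Origin at the centre of its underside. May be absent: 3 to 5 of the five are there.
- spool: Bystander: solder spool, 60 mm in diameter, 40 mm high; origin at the centre of its underside.
- flux_jar: Bystander: small jar, 42 mm in diameter, 45 mm high; origin at the centre of its underside.
- screwdriver: Bystander: screwdriver, 170 mm, lying on the bench; origin under its middle.
- meter: Bystander: multimeter, 150 x 78 x 34 mm; origin at the centre of its underside.
- pliers: Bystander: pliers, about 150 mm, lying on the bench; origin near the joint.

How it is judged:
By the outcome, as a careful person would: the job done as asked, in the order asked, and still so for the second after the job is handed in, with the robot touching nothing.
Of core0, core1, core2, core3, core4 only 3 to 5 are there at a start; the rules pass over those that are not, and their reading is None.
At some moment in a run one of core0, core1, core2, core3, core4 may be knocked a few centimetres aside while the robot is not near it.
It also fails if it takes over 210 s, if anything falls off the work surface, if the arm or the gripper's body presses on something with over 40 N, if the wrist force passes 120 N, or if a joint passes its speed limit or range.

## Working session

There is one attempt and no reset: what is moved stays moved. The work goes in short steps, Python scripts to look and compute and a tool call to move; the robot and the scene stay as the last step left them, time stands still between calls to the robot, and variables do not carry over. Pictures are saved under pics/ and viewed, at most 16 in all, crops included, and the job is handed in when it is done.

```bash
ls; mkdir -p pics
```

Run:
```python
from cell import manip
import cv2,numpy as np
print(manip.grip_depth, manip.read_state())
for n in("top","side"):
    p,d=manip.camera(n); cv2.imwrite(f"pics/{n}0.png",p[:,:,::-1]); np.savez(f"{n}0.npz",p=p,d=d)
    print(n,manip.camera_info(n))
print(manip.camera_info("wrist"))
```

```text
cell.py
pics
-18.8 {'clock': 0.0, 'joints': array([-1.22861468e+00,  3.00486136e-01,  1.52159973e+00, -1.17542513e-05,
        1.32067860e+00, -6.65889597e-02]), 'qd': array([ 0.00027164,  0.0011297 , -0.00067717,  0.00032951, -0.00031878,
        0.00031977]), 'effort': array([ 2.00591450e-03, -5.31805873e+01, -3.52737808e+01,  7.09266239e-02,
        2.43943592e-02, -9.35281719e-05]), 'eef_pos': array([ 218.52553576, -504.43473638,  204.87018765]), 'eef_rot': array([-3.14042268e+00, -6.66125005e-05,  4.08773483e-01]), 'wrist_force': array([0.18072286, 0.23558934, 0.42721548]), 'moment': array([ 0.01021742, -0.02704137,  0.00695636]), 'finger_force': 0.0, 'finger_gap': 94.09047252960325}
top {'K': array([[567.92834373,   0.        , 317.88990864],
       [  0.        , 567.92834373, 240.06042049],
       [  0.        ,   0.        ,   1.        ]]), 'rvec': array([ 2.20107418, -2.16048775,  0.07432526]), 'tvec': array([  37.01143338,  572.91086927, 1496.75616145])}
side {'K': array([[511.19247582,   0.        , 313.18271782],
       [  0.        , 511.19247582, 239.78478328],
       [  0.        ,   0.        ,   1.        ]]), 'rvec': array([ 2.25976614, -0.06885078,  0.05664518]), 'tvec': array([-552.42351937,  148.32377914, 1187.66895364])}
{'K': array([[395.89588198,   0.        , 320.42725522],
       [  0.        , 395.89588198, 239.15210598],
       [  0.        ,   0.        ,   1.        ]]), 'mount': array([[-5.28257877e-04, -9.61798361e-01, -2.73758348e-01,
         7.88524933e+01],
       [ 9.99999407e-01, -2.47486929e-04, -1.06015047e-03,
         6.07567359e-01],
       [ 9.51899371e-04, -2.73758746e-01,  9.61797922e-01,
        -1.79768853e+02],
       [ 0.00000000e+00,  0.00000000e+00,  0.00000000e+00,
         1.00000000e+00]])}
```
View pics/top0.png

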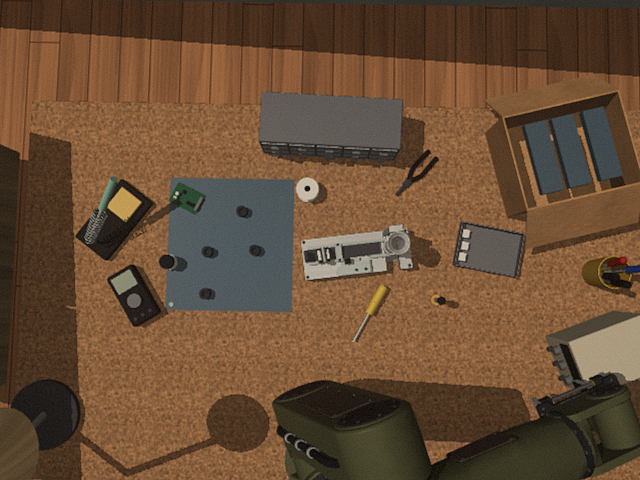

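View pics/side0.png

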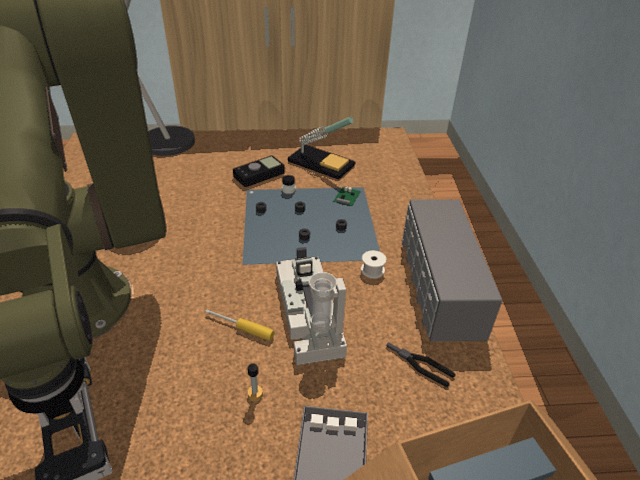

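The top view shows four cores at about (244,212), (208,252), (256,251) and (206,294). The dispenser's tube is at (398,240), the tray at (490,248) and the follower at (440,300). The side view agrees. Next I'll measure from the top view.

Create h.py:
```python
from cell import manip
import cv2,numpy as np
from scipy.spatial.transform import Rotation as R
def pose():
    s=manip.read_state(); return np.array(s['eef_pos']),R.from_euler('xyz',s['eef_rot']).as_matrix(),s
def shot(n,name=None):
    p,Rt,s=pose(); im,d=manip.camera(n); i=manip.camera_info(n)
    if n=='wrist':
        m=i['mount']; T=np.eye(4);T[:3,:3]=Rt;T[:3,3]=p; C=T@m
    else:
        E=np.eye(4);E[:3,:3]=cv2.Rodrigues(i['rvec'])[0];E[:3,3]=i['tvec'];C=np.linalg.inv(E)
    if name: cv2.imwrite(f'pics/{name}.png',im[:,:,::-1]); np.savez(f'{name}.npz',p=im,d=d,C=C,K=i['K'])
    return im,d,C,i['K']
def load(name):
    z=np.load(f'{name}.npz'); return z['p'],z['d'],z['C'],z['K']
def ray(C,K,uv,z):
    uv=np.atleast_2d(np.float64(uv)); v=np.c_[uv,np.ones(len(uv))]@np.linalg.inv(K).T@C[:3,:3].T
    o=C[:3,3]; return o+v*((z-o[2])/v[:,2])[:,None]
def proj(C,K,P):
    E=np.linalg.inv(C); q=np.atleast_2d(P)@E[:3,:3].T+E[:3,3]; q=q@K.T; return q[:,:2]/q[:,2:]
def cloud(d,C,K):
    v,u=np.mgrid[:480,:640]; P=np.stack([(u-K[0,2])/K[0,0]*d,(v-K[1,2])/K[1,1]*d,d],-1); return P@C[:3,:3].T+C[:3,3]
def delta(xyz,yaw=None):
    "tool-axes shift from the current pose to world TCP xyz, pointing down, yaw of tool x"
    p,Rt,s=pose(); t=Rt.T@(np.array(xyz)-p); 
    out=[np.round(t,1)]
    if yaw is not None: out.append(np.round(R.from_matrix(Rt.T@R.from_euler('xyz',[np.pi,0,yaw]).as_matrix()).as_rotvec(),3))
    return out
```

Run:
```python
from h import *
im,d,C,K=shot('top','top1')
for n,(u,v),z in [('c',(244,212),20),('c',(208,252),20),('c',(256,251),20),('c',(206,294),20),('tubemouth',(398,240),184),('follower',(436,299),90),('tray',(490,248),28),('deckL1',(303,234),40),('deckL2',(306,280),40),('deckR',(411,270),40),('tab',(312,256),80)]:
    print(n,ray(C,K,(u,v),z).round(0))
c=im[200:320,290:530,::-1]; cv2.imwrite('pics/crop1.png',cv2.resize(c,(780,390),interpolation=cv2.INTER_CUBIC))
```

```text
c [[644. 248.  20.]]
c [[535. 341.  20.]]
c [[540. 213.  20.]]
c [[423. 342.  20.]]
tubemouth [[ 564. -144.  184.]]
follower [[ 423. -254.   90.]]
tray [[ 559. -410.   28.]]
deckL1 [[586.  87.  40.]]
deckL2 [[465.  77.  40.]]
deckR [[ 496. -199.   40.]]
tab [[527.  62.  80.]]
```

View pics/crop1.png

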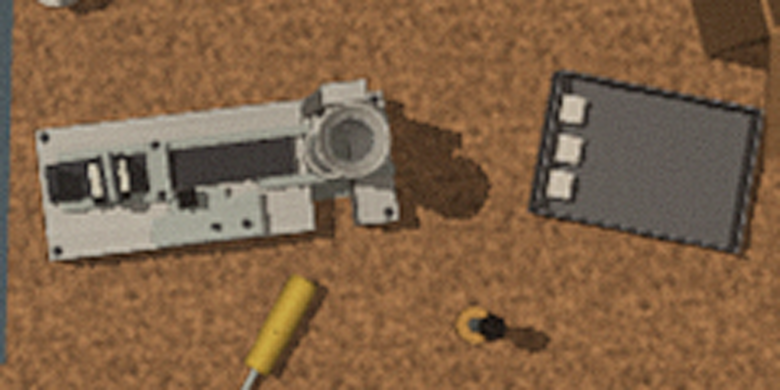

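The crop shows the tube at about (350,140), the tab at its left end, the transformer near (125,175) and the knob near (188,197). Now I'll bring the wrist camera over it.

>>> nudge_tcp([
  {"z": -50},
  {"z": -100},
  {"z": -125},
])

```text
clock: 0.45
eef_pos: [218.8, -505.0, 334.6]
eef_rot: [3.137, 0.0, 0.409]
wrist_force: [0.5, 0.2, 0.3]
finger_gap: 93.8
finger_force: 0.0
```

>>> nudge_tcp([
  {"x": 42, "y": -27},
  {"x": 84, "y": -54},
  {"x": 126, "y": -81},
  {"x": 168, "y": -108},
  {"x": 210, "y": -135},
])

```text
clock: 0.95
eef_pos: [358.2, -295.5, 330.4]
eef_rot: [-3.142, -0.0, 0.408]
wrist_force: [0.8, -0.1, 0.1]
finger_gap: 94.2
finger_force: 0.0
```

>>> nudge_tcp([
  {"x": 42, "y": -27},
  {"x": 84, "y": -54},
  {"x": 126, "y": -81},
  {"x": 168, "y": -108},
  {"x": 210, "y": -135},
])

```text
clock: 1.45
eef_pos: [497.4, -87.9, 330.4]
eef_rot: [3.142, -0.0, 0.409]
wrist_force: [0.9, -0.9, 1.0]
finger_gap: 93.7
finger_force: 0.0
```

>>> nudge_tcp([
  {"x": 25, "y": -20, "rz": -0.15},
  {"x": 25, "y": -20, "rz": -0.3},
  {"x": 25, "y": -20, "rz": -0.45},
  {"x": 25, "y": -20, "rz": -0.6},
  {"x": 25, "y": -20, "rz": -0.6},
])

```text
clock: 1.95
eef_pos: [511.7, -61.6, 330.2]
eef_rot: [-3.141, 0.0, 1.012]
wrist_force: [0.5, -0.4, 0.4]
finger_gap: 93.8
finger_force: 0.0
```

>>> nudge_tcp([
  {"rz": -0.15},
  {"rz": -0.3},
  {"rz": -0.45},
  {"rz": -0.6},
  {"rz": -0.67},
])

```text
clock: 2.45
eef_pos: [511.6, -61.8, 330.3]
eef_rot: [-3.141, -0.0, 1.679]
wrist_force: [-0.8, -0.3, 0.3]
finger_gap: 94.0
finger_force: 0.0
```

>>> nudge_tcp([
  {},
  {},
  {},
])

```text
clock: 2.75
eef_pos: [511.7, -61.7, 330.4]
eef_rot: [-3.142, 0.0, 1.675]
wrist_force: [-0.6, -0.7, -0.2]
finger_gap: 94.1
finger_force: 0.0
```

Run:
```python
from h import *
shot('wrist','w1')
```

```text
(no output)
```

View pics/w1.png

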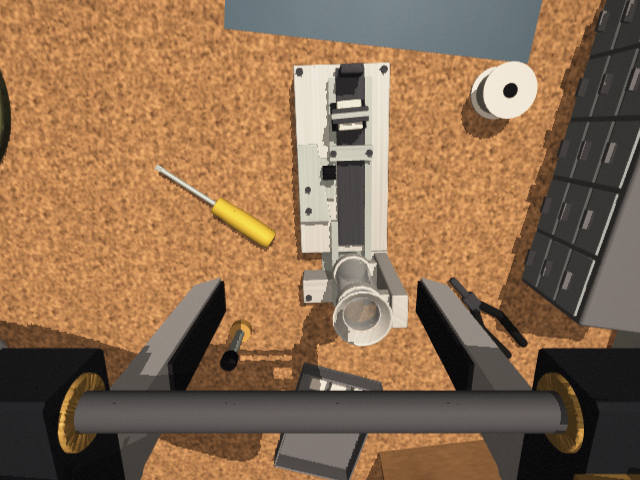

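The wrist view shows the deck's far corners at (296,66) and (389,64), the tab at (351,68), the transformer at (350,112), the knob at (329,172) and the mouth at (362,318). I'll measure these from depth.

Run:
```python
from h import *
im,d,C,K=load('w1')
P=cloud(d,C,K); Z=P[...,2]
print('z noise bench',np.percentile(Z[150:200,60:140][d[150:200,60:140]>0],[5,50,95]))
def comp(m,lo=30):
    n,l,s,c=cv2.connectedComponentsWithStats(m.astype(np.uint8)); return [(s[i].tolist(),P[l==i].mean(0).round(1)) for i in range(1,n) if s[i,4]>lo]
roi=np.zeros(Z.shape,bool); roi[55:350,285:410]=1; roi&=d>0
deck=roi&(abs(Z-40)<4)
pts=P[deck][:,:2].astype(np.float32); print('deck',comp(deck,200)); print(cv2.minAreaRect(pts),cv2.boxPoints(cv2.minAreaRect(pts)).round(1))
for nm,z0,t in (('rim',184,4),('82ish',81,4),('72',72,4),('keeper',60,3)):
    print(nm,comp(roi&(abs(Z-z0)<t),15))
m=roi&(abs(Z-184)<5); q=P[m][:,:2].astype(np.float32); print(cv2.minEnclosingCircle(q),len(q))
c=im[55:355,280:410,::-1]; a=cv2.resize(c[:135],(780,810))[:600]; cv2.imwrite('pics/crop2.png',cv2.resize(im[55:205,285:405,::-1],(480,600),interpolation=cv2.INTER_CUBIC))
```

```text
z noise bench [-1.09362278  0.41072688  1.92058415]
deck [([364, 63, 26, 197, 3286], array([574.1,  -7.5,  40.6])), ([293, 64, 48, 102, 2977], array([491.6,  38.1,  40.6])), ([300, 161, 38, 92, 1230], array([ 514. , -103.8,   40.5])), ([303, 279, 30, 24, 708], array([ 520.1, -184.5,   40.3]))]
((537.3082275390625, -55.62208557128906), (107.12688446044922, 284.626953125), 7.596738338470459) [[ 465.4   78.4]
 [ 503.  -203.8]
 [ 609.2 -189.6]
 [ 571.6   92.5]]
rim [([333, 292, 60, 55, 1001], array([ 559.2, -149.8,  183. ]))]
82ish [([340, 63, 24, 12, 256], array([528. ,  75.9,  80.5])), ([331, 100, 39, 31, 822], array([531.6,  31.5,  81.3])), ([337, 261, 30, 14, 70], array([ 551.9, -131. ,   80.9])), ([377, 262, 15, 7, 38], array([ 589.9, -125.7,   81.3]))]
72 [([322, 167, 14, 13, 170], array([517. , -30.9,  71.7])), ([333, 255, 57, 31, 407], array([ 564.6, -135. ,   72.2]))]
keeper [([344, 75, 18, 2, 18], array([531. ,  71.6,  60.4])), ([330, 145, 43, 17, 579], array([539.5,  -7.6,  60.7])), ([305, 187, 6, 6, 18], array([495.2, -53.6,  57.8])), ([306, 209, 6, 6, 21], array([499. , -78.8,  57.9])), ([375, 256, 13, 5, 19], array([ 589.6, -125.5,   59.4]))]
((557.703125, -146.7471160888672), 27.896343231201172) 1144
```

View pics/crop2.png

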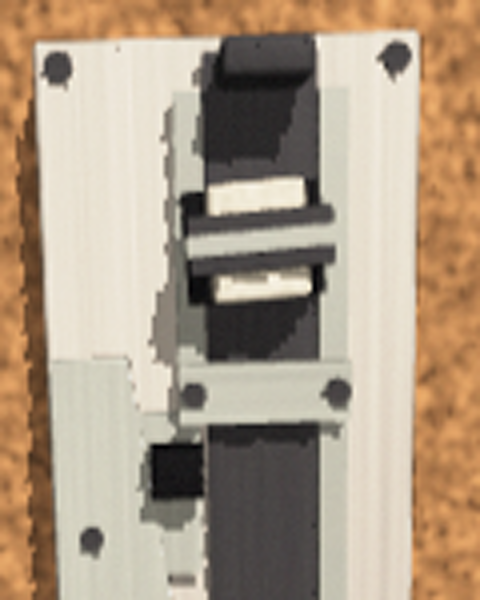

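Deck fit: 107.1 × 284.6 mm, yaw 0.1326, origin about (557.8, −146.3), and the rim agrees. The transformer is at roughly (531, 31), turned a few degrees more. Next: transformer angle, tray, cores and follower.

Run:
```python
from h import *
im,d,C,K=load('w1'); P=cloud(d,C,K)
m=np.zeros(d.shape,bool); m[95:135,325:375]=1; m&=(abs(P[...,2]-82)<3)&(d>0)
print('trafo',cv2.minAreaRect(P[m][:,:2].astype(np.float32)))
im,d,C,K=load('top1'); P=cloud(d,C,K); Z=P[...,2]
print('bench z',np.median(Z[200:280,420:440]))
m=np.zeros(d.shape,bool); m[215:285,445:530]=1; m&=(Z>22)&(Z<34)
r=cv2.minAreaRect(P[m][:,:2].astype(np.float32)); print('tray',r)
m=np.zeros(d.shape,bool); m[285:315,425:455]=1
for a,b in((8,20),(80,100)): k=m&(Z>a)&(Z<b); print('fol',k.sum(),P[k].mean(0).round(1))
m=np.zeros(d.shape,bool); m[185:310,172:290]=1; m&=(Z>14)&(Z<28)
n,l,s,c=cv2.connectedComponentsWithStats(m.astype(np.uint8))
for i in range(1,n):
    if s[i,4]>15: q=P[l==i]; print('core?',s[i,4],q.mean(0).round(1),cv2.minEnclosingCircle(q[:,:2].astype(np.float32)))
print('move',delta([531.6,31.5,140],1.76), 'yaw rot needed')
```

```text
trafo ((531.4613037109375, 32.31806564331055), (39.038970947265625, 25.182527542114258), 13.8026704788208)
bench z -1.6573392801524278
tray ((577.32958984375, -410.34124755859375), (172.03579711914062, 164.3084716796875), 80.17261505126953)
fol 53 [ 419.  -263.8   11.9]
fol 53 [ 418.9 -267.2   88.2]
core? 77 [646.  256.1  19. ] ((645.7730102539062, 256.3628845214844), 15.105360984802246)
core? 74 [541.6 218.5  18.9] ((541.9976196289062, 217.85946655273438), 14.785257339477539)
core? 80 [535.2 346.1  19.3] ((535.598876953125, 346.33782958984375), 14.849800109863281)
core? 28 [506.5 432.4  17.9] ((506.42877197265625, 435.67327880859375), 16.21668815612793)
core? 88 [423.6 347.6  18.3] ((423.3385314941406, 348.0299377441406), 14.76191520690918)
move [array([ 90.6,  29.6, 190.4]), array([-0.   , -0.   , -0.084])] yaw rot needed
```

>>> nudge_tcp([
  {"x": 45, "y": 15, "z": 50},
  {"x": 90, "y": 30, "z": 100},
  {"x": 90, "y": 30, "z": 130},
  {"x": 90, "y": 30, "z": 130},
], aperture=64, force=20, only="pos|clock")

```text
clock: 3.2
eef_pos: [530.2, 32.7, 196.2]
```

>>> nudge_tcp([
  {"z": 40, "rz": -0.12},
  {"z": 80, "rz": -0.12},
  {"z": 110, "rz": -0.12},
  {"z": 110, "rz": -0.12},
], only="pos|rot")

```text
eef_pos: [530.5, 30.3, 88.2]
eef_rot: [-3.137, -0.001, 1.797]
```

Run:
```python
from h import *
print(pose()[0],delta([531.5,32.3,56],1.79))
shot('wrist','w2')
```

```text
[530.53209777  30.34919594  88.24793775] [array([ 1.6,  1.5, 32.2]), array([-0.005, -0.001,  0.007])]
```

View pics/w2.png

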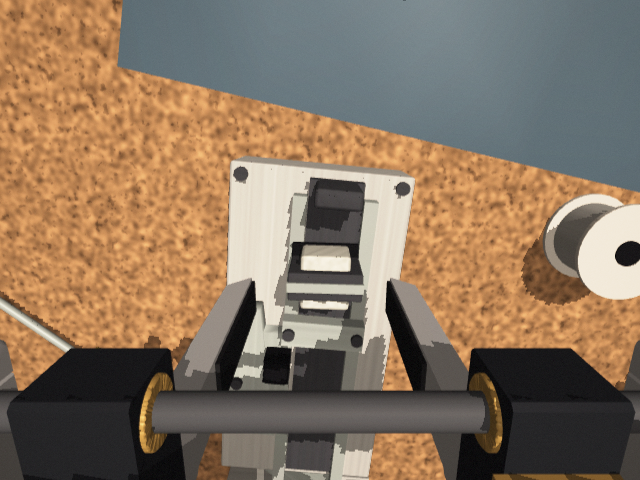

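The transformer, at about (326,275), sits midway between the fingers. I'll descend, grip and lift it.

>>> nudge_tcp([
  {"x": 1.5, "y": 1.5, "z": 20},
  {"x": 1.5, "y": 1.5, "z": 32},
  {"x": 1.5, "y": 1.5, "z": 32},
], only="pos|force")

```text
eef_pos: [533.0, 32.6, 58.8]
wrist_force: [0.2, -0.5, -0.0]
finger_force: 0.0
```

>>> nudge_tcp([
  {},
  {},
  {},
  {},
  {},
], aperture=30, force=25, only="pos|force|gap")

```text
eef_pos: [533.1, 32.8, 59.0]
wrist_force: [-2.2, -0.1, 6.6]
finger_gap: 37.6
finger_force: 25.0
```

>>> nudge_tcp([
  {"z": -10},
  {"z": -50},
  {"z": -100},
  {"z": -150},
  {"z": -194},
], only="pos|force|gap")

```text
eef_pos: [532.6, 32.9, 255.7]
wrist_force: [-0.0, 1.0, -1.3]
finger_gap: 38.2
finger_force: 25.0
```

Run:
```python
from h import *
print(pose()[0],delta([555,-435,250],1.40)); shot('top','top2')
```

```text
[532.59539254  32.86628898 255.72545395] [array([-460.8,  -84. ,    5.7]), array([0.001, 0.   , 0.399])]
```

>>> nudge_tcp([
  {"x": -46, "y": -8},
  {"x": -92, "y": -17},
  {"x": -138, "y": -25},
  {"x": -184, "y": -34},
  {"x": -230, "y": -42},
], only="pos")

```text
eef_pos: [543.6, -202.5, 252.8]
```

>>> nudge_tcp([
  {"x": -46, "y": -8},
  {"x": -92, "y": -17},
  {"x": -138, "y": -25},
  {"x": -184, "y": -34},
  {"x": -230, "y": -42},
], only="pos")

```text
eef_pos: [554.6, -436.0, 252.6]
```

>>> nudge_tcp([
  {"rz": 0.14},
  {"rz": 0.28},
  {"z": 20, "rz": 0.4},
  {"z": 40, "rz": 0.4},
  {"z": 40, "rz": 0.4},
], only="pos|rot|gap")

```text
eef_pos: [554.3, -433.6, 209.4]
eef_rot: [-3.137, -0.003, 1.399]
finger_gap: 38.1
```

Run:
```python
from h import *
im,d,C,K=shot('wrist','w3'); P=cloud(d,C,K);Z=P[...,2]
m=(d>0)&(abs(Z-28)<4)&(abs(P[...,0]-559)<90)&(abs(P[...,1]+410)<110)
print(cv2.minAreaRect(P[m][:,:2].astype(np.float32)),m.sum(),delta([555,-435,14],1.4))
```

```text
((577.54638671875, -414.13720703125), (169.87744140625, 162.652587890625), 79.7453384399414) 2091 [array([ -1.3,   0.9, 197.6]), array([-0.002, -0.001, -0.001])]
```

View pics/w3.png

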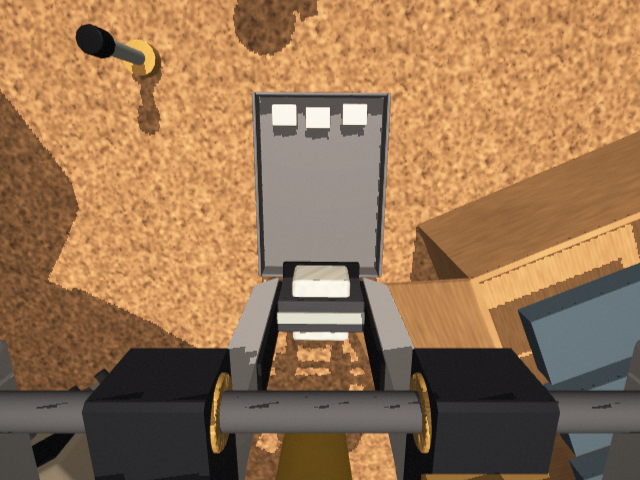

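The tray's rim corners are at about (254,94), (389,94), (383,276) and (260,276). The held transformer is near (321,295), but it is much higher, so I'll project to rim height.

Run:
```python
from h import *
im,d,C,K=load('w3')
q=ray(C,K,[(254,94),(389,94),(383,276),(260,276)],28); print(q.round(0),q.mean(0)); 
c=q.mean(0)[:2]; y=(q[0]+q[1]-q[2]-q[3])[:2]; y/=np.linalg.norm(y); t=c-18*y; print(y,t,delta([*t,16]))
```

```text
[[ 515. -319.   28.]
 [ 629. -339.   28.]
 [ 602. -503.   28.]
 [ 484. -483.   28.]] [ 557.69095843 -410.88371997   28.        ]
[0.17077899 0.98530936] [ 554.61693668 -428.61928848] [array([  5. ,  -0.5, 195.6])]
```

Run:
```python
from h import *
for n in('top1','side0'):
    if n=='side0':
        im,d,C,K=shot('side')
    else: im,d,C,K=load(n)
    P=cloud(d,C,K); r=np.array([.985,-.171]);f=np.array([.171,.985])
    q=P[..., :2]-[554.6,-428.6]; a=q@r;b=q@f
    for A in(60,75,88,100): 
        m=(d>0)&(abs(a)<A)&(abs(b)<50)&(a>0); print(n,A,m.sum(),np.percentile(P[m][:,2],[50,95,100]).round(0))
```

```text
top1 60 885 [  2.  99. 121.]
top1 75 1121 [  2. 114. 133.]
top1 88 1358 [  2. 127. 147.]
top1 100 1633 [  2. 137. 155.]
side0 60 7725 [413. 520. 525.]
side0 75 8603 [393. 520. 525.]
side0 88 9374 [354. 519. 525.]
side0 100 9627 [353. 519. 525.]
```

Run:
```python
from h import *
im,d,C,K=load('top1')
P=cloud(d,C,K); r=np.array([.985,-.171]);f=np.array([.171,.985])
q=P[..., :2]-[557.7,-410.9]; a=q@r;b=q@f
for A in range(-100,120,20):
    print(A,[int(P[...,2][(d>0)&(abs(a-A)<10)&(abs(b-B)<10)].max()) for B in range(-120,80,20)])
```

```text
-100 [6, 5, 8, 9, 7, 8, 6, 5, 4, 7]
-80 [5, 6, 5, 5, 8, 8, 5, 4, 4, 5]
-60 [7, 5, 33, 31, 29, 31, 30, 30, 30, 30]
-40 [5, 6, 32, 9, 14, 8, 10, 8, 10, 23]
-20 [7, 4, 28, 9, 9, 9, 11, 8, 9, 23]
0 [6, 7, 29, 12, 13, 7, 8, 9, 7, 23]
20 [69, 82, 92, 93, 6, 9, 10, 10, 10, 20]
40 [90, 98, 103, 112, 9, 8, 10, 9, 9, 21]
60 [108, 113, 119, 126, 132, 28, 32, 31, 31, 31]
80 [122, 133, 137, 143, 148, 5, 7, 6, 4, 6]
100 [135, 143, 150, 154, 155, 110, 7, 8, 6, 5]
```

A box flap overhangs the tray's far side, so I'll place nearer the tray's +y/−x part.

>>> nudge_tcp([
  {"x": 40, "y": -20},
  {"x": 40, "y": -20, "z": 50},
  {"x": 40, "y": -20, "z": 100},
  {"x": 40, "y": -20, "z": 150},
  {"x": 40, "y": -20, "z": 180},
], only="pos")

```text
eef_pos: [541.7, -390.9, 30.2]
```

>>> nudge_tcp([
  {"z": 8},
  {"z": 15},
  {"z": 15},
], only="pos|force")

```text
eef_pos: [543.0, -392.0, 19.0]
wrist_force: [0.2, 0.4, -1.1]
finger_force: 25.0
```

>>> nudge_tcp([
  {},
  {},
  {},
  {},
], aperture=60, only="pos|gap")

```text
eef_pos: [544.2, -392.1, 19.3]
finger_gap: 59.7
```

>>> nudge_tcp([
  {"z": -15},
  {"z": -50},
  {"z": -100},
  {"z": -150},
  {"z": -200},
], only="pos")

```text
eef_pos: [541.8, -391.2, 220.7]
```

Run:
```python
from h import *
im,d,C,K=shot('wrist','w4')
print(delta([500,-120,300],np.pi/2+.133))
```

```text
[array([260.6, -88.7, -72.1]), array([ 0.01 ,  0.008, -0.305])]
```

View pics/w4.png

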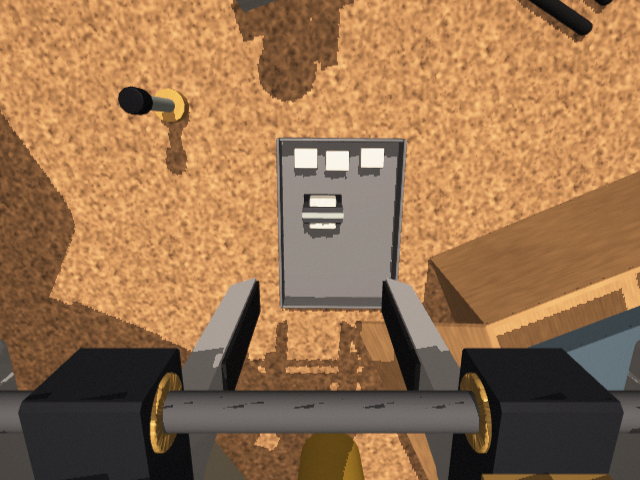

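The transformer is standing in the tray at (322,213). Next I'll go round to the tab with the fingers shut.

>>> nudge_tcp([
  {"x": 49, "y": -10, "z": -20},
  {"x": 97, "y": -20, "z": -20},
  {"x": 146, "y": -31, "z": -20},
  {"x": 195, "y": -41, "z": -20},
  {"x": 244, "y": -51, "z": -20},
], aperture=0, force=10, only="pos")

```text
eef_pos: [533.2, -143.3, 238.3]
```

>>> nudge_tcp([
  {"x": 49, "y": -10},
  {"x": 97, "y": -20},
  {"x": 146, "y": -31},
  {"x": 195, "y": -41},
  {"x": 244, "y": -51},
], only="pos")

```text
eef_pos: [524.8, 105.6, 238.4]
```

>>> nudge_tcp([
  {"rz": -0.15},
  {"z": 40, "rz": -0.303},
  {"z": 80, "rz": -0.303},
  {"z": 100, "rz": -0.303},
  {"z": 100, "rz": -0.303},
], only="pos|rot|gap|clock")

```text
clock: 9.85
eef_pos: [524.1, 103.5, 135.5]
eef_rot: [-3.138, 0.0, 1.702]
finger_gap: 0.3Traceback (most recent call last):
```

Run:
```python
from h import *
im,d,C,K=shot('wrist','w5'); P=cloud(d,C,K);Z=P[...,2]
ex=np.array([.9912,.1322]);ey=np.array([-.1322,.9912]);o=np.array([557.8,-146.3])
q=P[...,:2]-o;x=q@ex;y=q@ey
m=(d>0)&(abs(x)<20)&(y>160)&(y<245)&(abs(Z-80)<3)
print('tab y',np.percentile(y[m],[2,50,98]),'x',np.percentile(x[m],[2,98]),m.sum())
print(delta([524.1,106.5,60],1.7034))
```

```text
  File "<stdin>", line 6, in <module>
    return _quantile_unchecked(
        a, q, axis, out, overwrite_input, method, keepdims, weights)
    return _ureduce(a,
                    func=_quantile_ureduce_func,
    ...<5 lines>...
                    overwrite_input=overwrite_input,
                    method=method)
    r = func(a, **kwargs)
    result = _quantile(arr,
                       quantiles=q,
    ...<2 lines>...
                       out=out,
                       weights=wgt)
    slices_having_nans = np.isnan(arr[-1, ...])
                                  ~~~^^^^^^^^^
IndexError: index -1 is out of bounds for axis 0 with size 0
```

The fingers hide the tab, but w1 puts it at y 219–229 and the TCP is at y 252. So I'll descend behind it and push.

>>> nudge_tcp([
  {"z": 40},
  {"z": 76},
  {"z": 76},
], only="pos|wrist")

```text
eef_pos: [524.1, 103.5, 59.7]
wrist_force: [0.2, -0.3, -0.3]
```

>>> nudge_tcp([
  {"x": -10},
  {"x": -20},
  {"x": -30},
  {"x": -38},
  {"x": -46},
], only="pos|wrist")

```text
eef_pos: [531.9, 57.3, 62.3]
wrist_force: [0.3, 2.6, 2.2]
```

>>> nudge_tcp([
  {"x": -5},
  {"x": -10},
  {"x": -15},
  {"x": -15},
], only="pos|wrist")

```text
eef_pos: [533.2, 42.6, 61.3]
wrist_force: [0.1, -0.1, -0.4]
```

>>> nudge_tcp([
  {"x": -2},
  {"x": -4},
  {"x": -6},
  {"x": -6},
], only="pos|wrist")

```text
eef_pos: [533.9, 37.2, 61.3]
wrist_force: [-1.0, 0.7, -1.2]
```

>>> nudge_tcp([
  {"x": -1},
  {"x": -2},
  {"x": -2},
  {"x": -2},
], only="pos|wrist")

```text
eef_pos: [533.9, 37.1, 61.3]
wrist_force: [-2.4, 15.4, -0.1]
```

>>> nudge_tcp([
  {"x": -1},
  {"x": -1},
  {"x": -1},
], only="pos|wrist")

```text
eef_pos: [533.9, 37.0, 61.3]
wrist_force: [-3.3, 23.2, 0.7]
```

>>> nudge_tcp([
  {"x": 8},
  {"x": 12, "z": -30},
  {"x": 12, "z": -80},
  {"x": 12, "z": -120},
  {"x": 12, "z": -120},
], only="pos|wrist")

```text
eef_pos: [535.0, 46.2, 187.1]
wrist_force: [0.1, -0.2, -0.7]
```

Run:
```python
from h import *
im,d,C,K=shot('wrist','w6'); P=cloud(d,C,K);Z=P[...,2]
im2,d2,C2,K2=shot('top','top3')
ex=np.array([.9912,.1322]);ey=np.array([-.1322,.9912]);o=np.array([557.8,-146.3])
w=lambda a,b:(o+a*ex+b*ey).round(1)
print(pose()[0],'knob approach',delta([*w(-25,146),120],1.7034))
for n,(dd,CC,KK) in {'w':(d,C,K),'t':(d2,C2,K2)}.items():
    P=cloud(dd,CC,KK);q=P[...,:2]-o;x=q@ex;y=q@ey;Z=P[...,2]
    for nm,z0,box in(('tab',80,(-20,20,155,200)),('knob',72,(-40,-12,80,140))):
        m=(dd>0)&(x>box[0])&(x<box[1])&(y>box[2])&(y<box[3])&(abs(Z-z0)<4)
        print(n,nm,m.sum(),[np.percentile(v[m],[3,50,97]).round(1) for v in(x,y)] if m.sum() else '')
cv2.imwrite('pics/crop3.png',cv2.resize(im2[200:300,290:430,::-1],(770,550),interpolation=cv2.INTER_CUBIC))
```

```text
[533.05207786  46.09108548 181.71581169] knob approach [array([-48. , -25.9,  61.7]), array([ 0.001,  0.001, -0.002])]
w tab 414 [array([-11.3,  -0.4,  11.1]), array([165.7, 170.9, 175. ])]
w knob 172 [array([-32.2, -28. , -23.7]), array([113.3, 121.5, 126.5])]
t tab 0 
t knob 12 [array([-31.9, -26.6, -19.9]), array([115.4, 118.1, 121.9])]
```

View pics/w6.png

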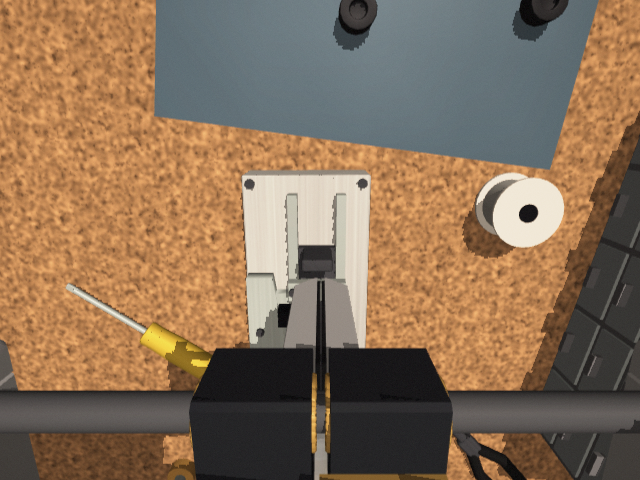

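The tab centre reads y about 170.3 and it took 23 N without moving, so the slide is home. Now the wedge: I'll approach behind the knob from y 146.

Run:
```python
from h import *
im,d,C,K=load('w1'); P=cloud(d,C,K);Z=P[...,2]
ex=np.array([.9912,.1322]);ey=np.array([-.1322,.9912]);o=np.array([557.8,-146.3]); q=P[...,:2]-o;x=q@ex;y=q@ey
m=(d>0)&(abs(x)<45)&(y>128)&(y<152)&(x<0)&(Z<75); print(np.percentile(Z[m],[50,95,99]), [ (k,np.percentile(Z[m&(abs(x-k)<3)],90).round(1)) for k in range(-42,0,6)])
```

```text
[54.06479706 62.12043992 64.06657857] [(-42, np.float64(55.6)), (-36, np.float64(55.1)), (-30, np.float64(52.0)), (-24, np.float64(62.5)), (-18, np.float64(63.7)), (-12, np.float64(61.4)), (-6, np.float64(61.5))]
```

>>> nudge_tcp([
  {"x": -24, "y": -13, "z": 20},
  {"x": -48, "y": -26, "z": 40},
  {"x": -48, "y": -26, "z": 60},
  {"x": -48, "y": -26, "z": 60},
], only="pos|wrist")

```text
eef_pos: [511.4, -5.2, 117.8]
wrist_force: [-0.8, 0.1, 0.5]
```

>>> nudge_tcp([
  {},
  {},
], only="pos|wrist")

```text
eef_pos: [513.8, -4.4, 122.0]
wrist_force: [-0.4, 1.0, 0.7]
```

>>> nudge_tcp([
  {"z": 40},
  {"z": 50},
  {"z": 56},
  {"z": 56},
], only="pos|wrist")

```text
eef_pos: [513.6, -4.6, 65.8]
wrist_force: [0.4, 0.0, 0.8]
```

>>> nudge_tcp([
  {"x": -4, "y": 0.6},
  {"x": -8, "y": 1.3},
  {"x": -12, "y": 1.9},
  {"x": -12, "y": 1.9},
], only="pos|wrist")

```text
eef_pos: [517.4, -16.6, 66.3]
wrist_force: [0.4, 2.6, 2.4]
```

>>> nudge_tcp([
  {"x": -4, "y": 0.6},
  {"x": -8, "y": 1.3},
  {"x": -12, "y": 1.9},
  {"x": -12, "y": 1.9},
], only="pos|wrist")

```text
eef_pos: [520.8, -28.1, 66.2]
wrist_force: [-0.4, 3.9, 3.6]
```

>>> nudge_tcp([
  {"x": -3, "y": 0.5},
  {"x": -6, "y": 1},
  {"x": -9, "y": 1.4},
  {"x": -9, "y": 1.4},
], only="pos|wrist")

```text
eef_pos: [522.6, -35.7, 66.1]
wrist_force: [-6.5, 11.7, 9.6]
```

>>> nudge_tcp([
  {"x": -2, "y": 0.3},
  {"x": -4, "y": 0.6},
  {"x": -4, "y": 0.6},
], only="pos|wrist")

```text
eef_pos: [523.2, -38.7, 66.0]
wrist_force: [-9.2, 19.4, 12.9]
```

>>> nudge_tcp([
  {"x": -1, "y": 0.2},
  {"x": -2, "y": 0.3},
  {"x": -2, "y": 0.3},
], only="pos|wrist")

```text
eef_pos: [523.4, -40.0, 66.1]
wrist_force: [-12.8, 24.6, 15.4]
```

>>> nudge_tcp([
  {"x": -1, "y": 0.2},
  {"x": -2, "y": 0.3},
  {"x": -2, "y": 0.3},
], only="pos|wrist")

```text
eef_pos: [523.7, -41.6, 66.0]
wrist_force: [-13.6, 27.2, 17.2]
```

>>> nudge_tcp([
  {"x": -1, "y": 0.2},
  {"x": -2, "y": 0.3},
  {"x": -2, "y": 0.3},
], only="pos|wrist")

```text
eef_pos: [523.9, -42.3, 66.0]
wrist_force: [-18.0, 37.3, 21.0]
```

The force climbed steeply at the end (37 N), so the wedge is at its stop. I'll back off and move over the cores, checking the knob on the way.

>>> nudge_tcp([
  {"x": 5, "y": -0.8},
  {"x": 12, "y": -2},
  {"x": 12, "y": -2, "z": -50},
  {"x": 12, "y": -2, "z": -100},
  {"x": 12, "y": -2, "z": -150},
], only="pos|wrist")

```text
eef_pos: [521.7, -35.1, 217.5]
wrist_force: [0.9, -0.4, -0.2]
```

>>> nudge_tcp([
  {"x": 20, "z": -45},
  {"x": 40, "z": -90},
  {"x": 60, "z": -110},
  {"x": 60, "z": -110},
  {"x": 60, "z": -110},
], aperture=50, only="pos|wrist")

```text
eef_pos: [514.2, 24.3, 324.8]
wrist_force: [0.1, -1.1, -0.7]
```

Run:
```python
from h import *
im,d,C,K=shot('wrist','w7')
ex=np.array([.9912,.1322]);ey=np.array([-.1322,.9912]);o=np.array([557.8,-146.3])
P=cloud(d,C,K);q=P[...,:2]-o;x=q@ex;y=q@ey;Z=P[...,2]
for nm,z0,box in(('tab',80,(-20,20,155,200)),('knob',72,(-40,-10,70,140))):
    m=(d>0)&(x>box[0])&(x<box[1])&(y>box[2])&(y<box[3])&(abs(Z-z0)<4)
    print(nm,m.sum(),[np.percentile(v[m],[3,50,97]).round(1) for v in(x,y)] if m.sum() else '')
m=(d>0)&(Z>175)&(Z<192)&(abs(x)<40)&(abs(y)<40); 
if m.sum()>50: print('rim',cv2.minEnclosingCircle(P[m][:,:2].astype(np.float32)),m.sum())
m=((Z>14)&(Z<26)&(d>0)&(P[...,1]>150)&(P[...,1]<420)).astype(np.uint8)
n,l,s,c=cv2.connectedComponentsWithStats(m)
for i in range(1,n):
    if s[i,4]>80: print('core',s[i,4],cv2.minEnclosingCircle(P[l==i][:,:2].astype(np.float32)))
print(pose()[0])
```

```text
tab 195 [array([-11.2,  -0.2,  10.9]), array([166.4, 170.8, 175.1])]
knob 152 [array([-29.2, -22.2, -15.2]), array([85.7, 92.9, 99.2])]
rim ((555.7288818359375, -131.43240356445312), 22.208866119384766) 223
core 694 ((690.3204956054688, 241.95550537109375), 15.41127872467041)
core 649 ((543.3532104492188, 215.84986877441406), 15.0104341506958)
core 402 ((809.084228515625, 175.2147674560547), 25.360414505004883)
[514.05596781  24.0377191  324.10929346]
```

View pics/w7.png

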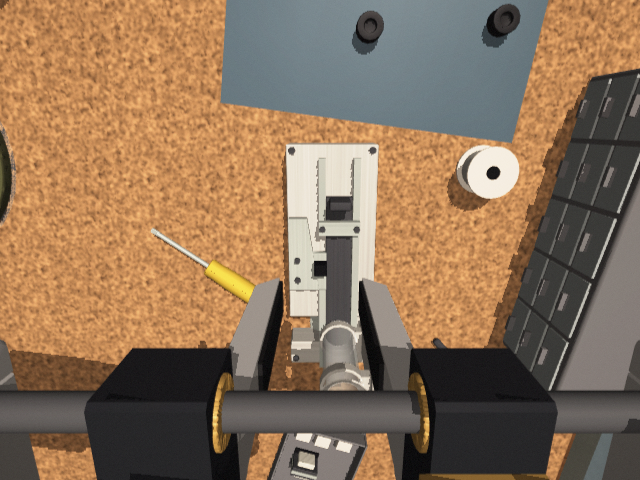

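The knob is at y 92.5 (wedge about 33.5 mm) and the tab at y 170.6, so the slide is home and jammed. In the picture the upper cores are at (370,26) and (504,20). The right one has been knocked from (646,256) to (690,242). Now core A.

Create core.py:
```python
from h import *
import sys
def cores(save=None):
    im,d,C,K=shot('wrist',save); P=cloud(d,C,K); Z=P[...,2]
    m=((Z>14)&(Z<26)&(d>0)).astype(np.uint8); n,l,s,c=cv2.connectedComponentsWithStats(m); out=[]
    for i in range(1,n):
        if s[i,4]>150:
            q,r=cv2.minEnclosingCircle(P[l==i][:,:2].astype(np.float32))
            if 12<r<19 and q[1]>130: out.append((np.round(q,1),round(r,1),P[l==i].mean(0).round(1)))
    return out
for c in cores(): print(*c, delta([*c[0],10],1.7034))
print(pose()[0],pose()[2]['eef_rot'])
```

```text
(no output)
```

>>> nudge_tcp([
  {"x": 40, "y": 10, "z": 40},
  {"x": 80, "y": 22, "z": 80},
  {"x": 120, "y": 34, "z": 120},
  {"x": 155, "y": 45, "z": 150},
  {"x": 186, "y": 54, "z": 180},
], aperture=60, force=20, only="pos")

```text
eef_pos: [541.5, 205.7, 152.3]
```

>>> nudge_tcp([
  {"z": 20},
  {"z": 20},
], only="pos")

```text
eef_pos: [540.0, 204.7, 130.6]
```

```bash
python3 core.py
```

```text
[425.1 345.7] 14.9 [426.2 341.6  19. ] [array([155.3, -96.1, 123.5]), array([-0.004,  0.001, -0.002])]
[537.  343.5] 14.9 [537.  343.4  19.5] [array([138.5,  14.6, 123. ]), array([-0.004,  0.001, -0.002])]
[690.  241.7] 15.4 [689.2 242.4  19.3] [array([ 17.6, 153. , 122.5]), array([-0.004,  0.001, -0.002])]
[543.  216.2] 15.0 [542.9 216.5  19.4] [array([ 11.5,   4. , 123.2]), array([-0.004,  0.001, -0.002])]
[541.06060074 204.46316787 133.20478088] [-3.13740792e+00  9.84514159e-04  1.70140141e+00]
```

>>> nudge_tcp([
  {"x": 11.5, "y": 4, "z": 45},
  {"x": 11.5, "y": 4, "z": 90},
  {"x": 11.5, "y": 4, "z": 115},
  {"x": 11.5, "y": 4, "z": 122},
  {"x": 11.5, "y": 4, "z": 122},
], only="pos|wrist")

```text
eef_pos: [544.8, 216.6, 13.9]
wrist_force: [0.3, -0.3, 0.2]
```

>>> nudge_tcp([
  {},
  {},
  {},
  {},
], aperture=24, force=20, only="pos|gap|force")

```text
eef_pos: [544.6, 217.5, 13.9]
wrist_force: [-1.5, 0.1, 0.9]
finger_gap: 31.7
finger_force: 0.6
```

>>> nudge_tcp([
  {"z": -50},
  {"z": -100},
  {"z": -150},
  {"z": -200},
  {"z": -210},
], only="pos|gap|force")

```text
eef_pos: [545.7, 218.0, 229.8]
wrist_force: [0.7, 1.4, -1.7]
finger_gap: 29.0
finger_force: 20.0
```

Run:
```python
from h import *
print(delta([557.7,-146.4,215],1.7034),pose()[0])
```

```text
[array([-362.8,  -35.9,   13.8]), array([ 0.009, -0.002, -0.001])] [545.71982764 217.9520376  229.7641299 ]
```

>>> nudge_tcp([
  {"x": -45, "y": -5},
  {"x": -90, "y": -9},
  {"x": -135, "y": -13},
  {"x": -180, "y": -18},
  {"x": -225, "y": -22},
], only="pos|gap")

```text
eef_pos: [551.4, -10.3, 222.7]
finger_gap: 28.6
```

>>> nudge_tcp([
  {"x": -45, "y": -5},
  {"x": -90, "y": -9},
  {"x": -138, "y": -14},
  {"x": -138, "y": -14},
  {"x": -138, "y": -14},
], only="pos|gap")

```text
eef_pos: [555.7, -147.8, 222.4]
finger_gap: 29.0
```

Run:
```python
from h import *
print(delta([557.7,-146.4,190],1.7034),pose()[0])
im,d,C,K=shot('wrist','w8'); P=cloud(d,C,K);Z=P[...,2]
m=(d>0)&(abs(Z-184)<5)&(abs(P[...,0]-557)<40)&(abs(P[...,1]+146)<40); print('rim',cv2.minEnclosingCircle(P[m][:,:2].astype(np.float32)),m.sum())
```

```text
[array([ 1.1,  2.2, 32.4]), array([-0.001, -0.001, -0.003])] [ 555.68131727 -147.78980933  222.42007404]
rim ((557.8673706054688, -146.26414489746094), 27.52924919128418) 1732
```

View pics/w8.png

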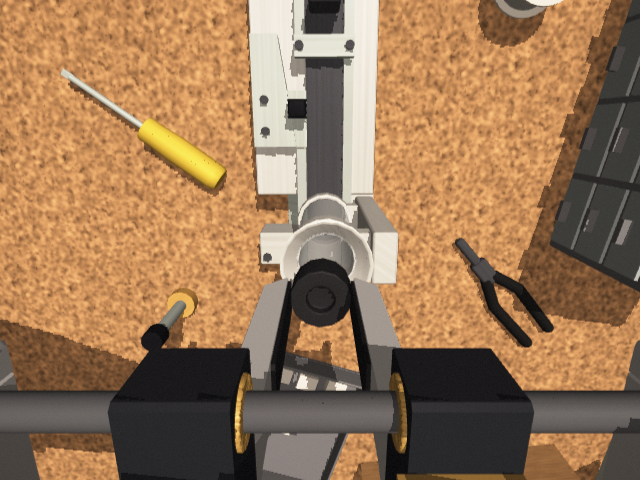

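Core A is held level at (321,293) and the mouth is at (327,258). I'll measure the offset between them directly.

Create held.py:
```python
from h import *
im,d,C,K=shot('wrist'); P=cloud(d,C,K);Z=P[...,2]; p,Rt,s=pose()
dark=(im.max(2)<75)
q=P[...,:2]-p[:2]; r=np.hypot(q[...,0],q[...,1])
m=(d>0)&(r<22)&(abs(q@Rt[:2,1])<16)&(Z>p[2]-3)&(Z<p[2]+16)&dark; a=Z[m]; zt=np.percentile(a,80); m&=abs(Z-zt)<2.5
c=cv2.minEnclosingCircle(P[m][:,:2].astype(np.float32)); print('core',c,'top z',zt.round(1),m.sum(),'tcp',p.round(1))
m=(d>0)&(abs(Z-184)<5)&(abs(P[...,0]-557)<40)&(abs(P[...,1]+146)<40); k=cv2.minEnclosingCircle(P[m][:,:2].astype(np.float32)); print('rim',k)
print('shift tool axes to fixed tube axis', (Rt.T@np.r_[np.array([557.8,-146.4])-c[0],0]).round(1),'bottom z',(zt-20).round(1))
```

```bash
python3 held.py
```

```text
core ((555.5971069335938, -146.83438110351562), 17.1356201171875) top z 227.7 2168 tcp [ 556.  -146.2  222.9]
rim ((557.9193725585938, -146.08297729492188), 27.57341957092285)
shift tool axes to fixed tube axis [ 0.1  2.2 -0. ] bottom z 207.7
```

>>> nudge_tcp([
  {"x": 0.5, "y": 2},
  {"x": 0.5, "y": 2, "z": 15},
  {"x": 0.5, "y": 2, "z": 28},
  {"x": 0.5, "y": 2, "z": 33},
  {"x": 0.5, "y": 2, "z": 33},
], only="pos|wrist")

```text
eef_pos: [557.7, -146.0, 189.4]
wrist_force: [-0.2, -0.6, -0.0]
```

>>> nudge_tcp([
  {},
  {},
  {},
  {},
  {},
], aperture=44, force=20, only="pos|gap|wrist")

```text
eef_pos: [558.0, -146.5, 190.4]
wrist_force: [0.0, -0.2, 0.2]
finger_gap: 43.9
```

>>> nudge_tcp([
  {"z": -20},
  {"z": -50},
  {"z": -50},
  {"z": -50},
], only="pos")

```text
eef_pos: [558.0, -146.5, 240.3]
```

Create tube.py:
```python
from h import *
im,d,C,K=shot('wrist'); P=cloud(d,C,K);Z=P[...,2]
r=np.hypot(P[...,0]-557.8,P[...,1]+146.4); m=(d>0)&(r<14)
print('tube interior z',np.percentile(Z[m],[2,10,25,50,75,95]).round(0),m.sum())
import sys; cv2.imwrite(f'pics/{sys.argv[1]}.png',cv2.resize(im[150:390,200:440,::-1],(480,480)))
```

```bash
python3 tube.py t1
```

```text
tube interior z [67. 67. 68. 68. 69. 69.] 34
```

View pics/t1.png

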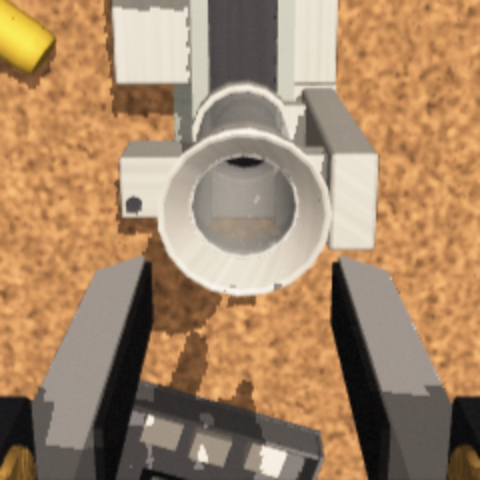

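The tube interior reads z 68, so core A's top is at the right height, and it shows dark at (245,160). Next is core B.

>>> nudge_tcp([
  {"x": 40, "y": 20},
  {"x": 80, "y": 40},
  {"x": 120, "y": 60},
  {"x": 160, "y": 80},
  {"x": 200, "y": 99},
], aperture=60, force=20, only="pos")

```text
eef_pos: [630.0, 66.5, 238.8]
```

>>> nudge_tcp([
  {"x": 40, "y": 20, "z": 20},
  {"x": 80, "y": 40, "z": 40},
  {"x": 120, "y": 60, "z": 60},
  {"x": 165, "y": 82, "z": 100},
  {"x": 165, "y": 82, "z": 100},
], only="pos")

```text
eef_pos: [688.0, 242.3, 133.9]
```

>>> nudge_tcp([
  {},
  {},
], only="pos")

```text
eef_pos: [689.8, 238.0, 140.6]
```

```bash
python3 core.py
```

```text
[537.4 343.7] 15.2 [538.  343.7  19.3] [array([ 124.9, -137.9,  131.3]), array([ 0.001, -0.   , -0.003])]
[690.2 242.5] 14.9 [690.3 242.7  19.3] [array([  4.7,   0.5, 131.5]), array([ 0.001, -0.   , -0.003])]
[690.09604187 237.70780476 141.54366583] [ 3.14010942e+00 -4.27150292e-05  1.70058026e+00]
```

>>> nudge_tcp([
  {"x": 4.7, "y": 0.5, "z": 45},
  {"x": 4.7, "y": 0.5, "z": 90},
  {"x": 4.7, "y": 0.5, "z": 122},
  {"x": 4.7, "y": 0.5, "z": 130},
  {"x": 4.7, "y": 0.5, "z": 130},
], only="pos|wrist")

```text
eef_pos: [690.0, 242.8, 11.0]
wrist_force: [-0.2, 0.1, 0.8]
```

>>> nudge_tcp([
  {},
  {},
  {},
  {},
  {},
], aperture=24, force=20, only="pos|gap|force")

```text
eef_pos: [689.9, 243.9, 11.0]
wrist_force: [-1.3, -0.4, 4.5]
finger_gap: 29.2
finger_force: 20.0
```

>>> nudge_tcp([
  {"z": -50},
  {"z": -100},
  {"z": -150},
  {"z": -200},
  {"z": -210},
], only="pos|gap|force")

```text
eef_pos: [690.9, 244.3, 227.9]
wrist_force: [0.1, -0.3, 0.3]
finger_gap: 29.3
finger_force: 20.0
```

>>> nudge_tcp([
  {"x": -45, "y": -22},
  {"x": -90, "y": -44},
  {"x": -135, "y": -66},
  {"x": -180, "y": -89},
  {"x": -190, "y": -94},
], only="pos|gap|force")

```text
eef_pos: [619.9, 39.2, 220.1]
wrist_force: [0.2, 1.2, -0.6]
finger_gap: 29.2
finger_force: 20.0
```

>>> nudge_tcp([
  {"x": -45, "y": -22},
  {"x": -90, "y": -44},
  {"x": -135, "y": -66},
  {"x": -178, "y": -88},
  {"x": -178, "y": -88},
], only="pos|gap|force")

```text
eef_pos: [555.8, -148.9, 219.9]
wrist_force: [-0.3, 0.8, -0.3]
finger_gap: 28.8
finger_force: 20.0
```

>>> nudge_tcp([
  {},
  {},
], only="pos")

```text
eef_pos: [557.7, -143.7, 219.9]
```

```bash
python3 held.py
```

```text
core ((557.4878540039062, -144.09210205078125), 17.38534164428711) top z 229.7 2291 tcp [ 557.7 -143.5  220. ]
rim ((557.8492431640625, -146.04196166992188), 27.35979461669922)
shift tool axes to fixed tube axis [-2.3  0.  -0. ] bottom z 209.7
```

>>> nudge_tcp([
  {"x": -2.3},
  {"x": -2.3, "z": 15},
  {"x": -2.3, "z": 28},
  {"x": -2.3, "z": 32},
  {"x": -2.3, "z": 32},
], only="pos|wrist")

```text
eef_pos: [557.4, -146.8, 187.5]
wrist_force: [-0.1, -0.0, -1.1]
```

>>> nudge_tcp([
  {},
  {},
  {},
  {},
  {},
], aperture=44, force=20, only="pos|gap|wrist")

```text
eef_pos: [557.6, -147.1, 188.4]
wrist_force: [0.8, 0.2, 0.7]
finger_gap: 44.2
```

>>> nudge_tcp([
  {"z": -20},
  {"z": -50},
  {"z": -50},
  {"z": -50},
], only="pos")

```text
eef_pos: [557.6, -147.1, 238.3]
```

```bash
python3 tube.py t2
```

Run:
```python
from h import *
print(delta([537.4,343.7,140],1.7034))
```

```text
tube interior z [178. 180. 182. 185. 189. 191.] 1464
[array([489.1,  44.5,  97.6]), array([-0.001, -0.   , -0.002])]
```

Interior points at z 178–191: core B may be stuck in the mouth. I'll look.

View pics/t2.png

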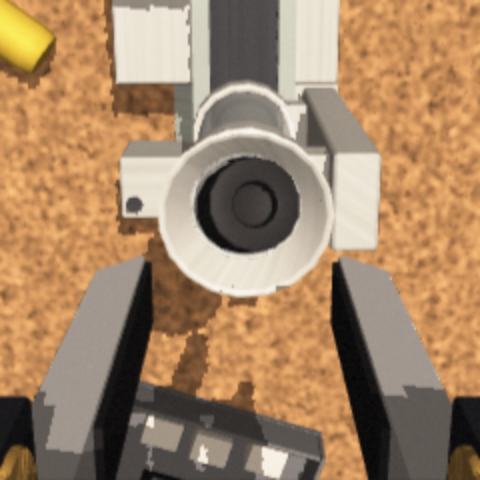

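>>> nudge_tcp([
  {"z": -10},
  {"z": -10},
], aperture=0, force=10, only="pos|clock")

```text
clock: 27.6
eef_pos: [557.7, -147.2, 249.0]
```

Run:
```python
from h import *
im,d,C,K=shot('wrist'); P=cloud(d,C,K);Z=P[...,2]
r=np.hypot(P[...,0]-557.8,P[...,1]+146.4); m=(d>0)&(r<17)&(Z>160)&(Z<200)&(im.max(2)<60)
Q=P[m]; A=np.c_[Q[:,:2]-[557.8,-146.4],np.ones(len(Q))]; s=np.linalg.lstsq(A,Q[:,2],rcond=None)[0]; print('plane slope x,y,z0',s,len(Q),Q.mean(0),cv2.minEnclosingCircle(Q[:,:2].astype(np.float32)))
print(delta([557.8,-146.4,200],1.7034))
```

```text
plane slope x,y,z0 [ 1.20188860e-01 -2.71653780e-01  1.83497169e+02] 700 [ 557.0837806  -144.74627392  182.96184666] ((558.0662841796875, -145.71316528320312), 16.452529907226562)
[array([ 0.7,  0.2, 48.5]), array([ 0.001,  0.   , -0.002])]
```

Core B is jammed with a tilt, high on the dispenser's −y side. I'll press that side gently with the shut fingertips.

>>> nudge_tcp([
  {"x": -7.6, "y": 2.7, "z": 10},
  {"x": -7.6, "y": 2.7, "z": 40},
  {"x": -7.6, "y": 2.7, "z": 55},
  {"x": -7.6, "y": 2.7, "z": 55},
], aperture=0, force=10, only="pos|wrist|gap")

```text
eef_pos: [560.2, -154.4, 190.0]
wrist_force: [1.0, 0.3, -0.3]
finger_gap: 0.7
```

>>> nudge_tcp([
  {"z": 3},
  {"z": 6},
  {"z": 8},
  {"z": 8},
], only="pos|wrist")

```text
eef_pos: [561.2, -154.3, 185.3]
wrist_force: [1.8, 0.3, 0.7]
```

>>> nudge_tcp([
  {"z": 2},
  {"z": 3},
  {"z": 3},
], only="pos|wrist")

```text
eef_pos: [561.2, -154.3, 182.1]
wrist_force: [-0.2, 0.2, 0.5]
```

>>> nudge_tcp([
  {"z": -20},
  {"z": -60},
  {"x": 7, "y": -3, "z": -60},
  {"x": 7, "y": -3, "z": -60},
], aperture=44, only="pos|wrist")

```text
eef_pos: [557.3, -147.3, 242.8]
wrist_force: [0.1, 0.4, 0.1]
```

Add to tube.py:
```python
m=(d>0)&(r<17)&(Z>50)&(Z<200)&(im.max(2)<60); Q=P[m]
if len(Q)>20: A=np.c_[Q[:,:2]-[557.8,-146.4],np.ones(len(Q))]; print('dark plane',np.linalg.lstsq(A,Q[:,2],rcond=None)[0].round(2),len(Q))
```

```bash
python3 tube.py t3
```

```text
tube interior z [ 85.  88. 243. 282. 304. 313.] 694
dark plane [ 5.000e-02 -2.000e-01  8.592e+01] 205
```

Core B has dropped: the top surface reads about z 86–88. Next is core C.

>>> nudge_tcp([
  {"x": 48, "y": 4},
  {"x": 96, "y": 9},
  {"x": 144, "y": 13},
  {"x": 192, "y": 18},
  {"x": 240, "y": 22},
], aperture=60, force=20, only="pos")

```text
eef_pos: [547.1, 94.8, 241.0]
```

>>> nudge_tcp([
  {"x": 48, "y": 4, "z": 20},
  {"x": 96, "y": 9, "z": 40},
  {"x": 144, "y": 13, "z": 60},
  {"x": 192, "y": 18, "z": 80},
  {"x": 240, "y": 22, "z": 100},
], only="pos")

```text
eef_pos: [538.0, 325.3, 144.2]
```

>>> nudge_tcp([
  {"x": 9},
  {"x": 9},
  {"x": 9},
], only="pos")

```text
eef_pos: [537.8, 331.7, 146.3]
```

```bash
python3 core.py
```

```text
[388.1 471.7] 16.0 [387.9 470.8  19.9] [array([ 158.5, -130.6,  136.7]), array([ 0.   ,  0.   , -0.003])]
[663.1 513.2] 18.2 [662.8 506.9  17.7] [array([164.1, 147.5, 136.9]), array([ 0.   ,  0.   , -0.003])]
[424.8 346.3] 15.1 [425.2 346.8  19.2] [array([  29.4, -110.4,  136.7]), array([ 0.   ,  0.   , -0.003])]
[536.7 343.8] 15.0 [536.9 344.2  19.3] [array([ 12.5,   0.2, 136.8]), array([ 0.   ,  0.   , -0.003])]
[538.03829218 331.40598288 146.79951399] [3.14112848e+00 2.12926915e-05 1.70049658e+00]
```

>>> nudge_tcp([
  {"x": 12.5, "y": 0.3, "z": 45},
  {"x": 12.5, "y": 0.3, "z": 90},
  {"x": 12.5, "y": 0.3, "z": 125},
  {"x": 12.5, "y": 0.3, "z": 136},
  {"x": 12.5, "y": 0.3, "z": 136},
], only="pos|wrist")

```text
eef_pos: [536.3, 344.0, 10.1]
wrist_force: [0.9, 0.9, 0.3]
```

>>> nudge_tcp([
  {},
  {},
  {},
  {},
  {},
], aperture=24, force=20, only="pos|gap|force")

```text
eef_pos: [536.5, 345.4, 11.2]
wrist_force: [-1.1, -1.6, 5.9]
finger_gap: 28.8
finger_force: 20.0
```

>>> nudge_tcp([
  {"z": -50},
  {"z": -100},
  {"z": -150},
  {"z": -200},
  {"z": -212},
], only="pos|gap|force")

```text
eef_pos: [537.3, 345.9, 229.0]
wrist_force: [1.1, 0.0, 0.3]
finger_gap: 29.0
finger_force: 20.0
```

>>> nudge_tcp([
  {"x": -48, "y": -4},
  {"x": -96, "y": -9},
  {"x": -144, "y": -13},
  {"x": -192, "y": -18},
  {"x": -240, "y": -22},
], only="pos|gap")

```text
eef_pos: [545.1, 102.5, 221.8]
finger_gap: 29.3
```

>>> nudge_tcp([
  {"x": -48, "y": -4},
  {"x": -96, "y": -9},
  {"x": -144, "y": -13},
  {"x": -192, "y": -18},
  {"x": -240, "y": -22},
], only="pos|gap")

```text
eef_pos: [554.7, -138.4, 221.8]
finger_gap: 29.3
```

>>> nudge_tcp([
  {"x": -7},
  {"x": -7},
  {"x": -7},
], only="pos")

```text
eef_pos: [556.1, -142.5, 221.9]
```

```bash
python3 held.py
```

```text
core ((555.8690795898438, -142.94891357421875), 17.162113189697266) top z 231.5 2287 tcp [ 556.2 -142.1  222.2]
rim ((557.7981567382812, -146.4331512451172), 27.531728744506836)
shift tool axes to fixed tube axis [-3.7  1.5 -0. ] bottom z 211.5
```

>>> nudge_tcp([
  {"x": -3.7, "y": 1.5},
  {"x": -3.7, "y": 1.5, "z": 15},
  {"x": -3.7, "y": 1.5, "z": 30},
  {"x": -3.7, "y": 1.5, "z": 35},
  {"x": -3.7, "y": 1.5, "z": 35},
], only="pos|wrist")

```text
eef_pos: [558.1, -146.3, 187.0]
wrist_force: [-0.5, -0.5, 0.0]
```

>>> nudge_tcp([
  {},
  {},
  {},
  {},
  {},
], aperture=44, force=20, only="pos|gap|wrist")

```text
eef_pos: [558.2, -147.0, 187.5]
wrist_force: [-0.7, -0.6, 0.2]
finger_gap: 44.1
```

>>> nudge_tcp([
  {"z": -20},
  {"z": -55},
  {"z": -55},
  {"z": -55},
], only="pos")

```text
eef_pos: [558.2, -147.0, 242.7]
```

```bash
python3 tube.py t4
```

Run:
```python
from h import *
print(delta([424.8,346.3,140],1.7034))
```

```text
tube interior z [103. 104. 106. 108. 109. 110.] 368
dark plane [ 3.0000e-02 -3.2000e-01  1.0506e+02] 382
[array([506.3, -67.5, 101.9]), array([-0.001, -0.   , -0.002])]
```

Core C is in (about z 107). Next is core D.

>>> nudge_tcp([
  {"x": 48, "y": -6},
  {"x": 96, "y": -13},
  {"x": 144, "y": -19},
  {"x": 192, "y": -26},
  {"x": 240, "y": -32},
], aperture=60, force=20, only="pos")

```text
eef_pos: [493.8, 88.5, 241.3]
```

>>> nudge_tcp([
  {"x": 48, "y": -6, "z": 20},
  {"x": 96, "y": -13, "z": 40},
  {"x": 144, "y": -19, "z": 60},
  {"x": 192, "y": -26, "z": 80},
  {"x": 240, "y": -32, "z": 100},
], only="pos")

```text
eef_pos: [433.4, 311.3, 145.2]
```

>>> nudge_tcp([
  {"x": 18, "y": -3},
  {"x": 18, "y": -3},
  {"x": 18, "y": -3},
], only="pos")

```text
eef_pos: [429.2, 326.9, 146.3]
```

```bash
python3 core.py
```

```text
[424.6 346.3] 14.9 [424.5 346.7  19.4] [array([ 20.3,  -2.3, 136.6]), array([-0.001,  0.   , -0.002])]
[429.6186041  326.5354958  146.62792033] [-3.14106254e+00  4.35241689e-04  1.70138966e+00]
```

>>> nudge_tcp([
  {"x": 20.3, "y": -2.3, "z": 45},
  {"x": 20.3, "y": -2.3, "z": 90},
  {"x": 20.3, "y": -2.3, "z": 125},
  {"x": 20.3, "y": -2.3, "z": 136},
  {"x": 20.3, "y": -2.3, "z": 136},
], only="pos|wrist")

```text
eef_pos: [424.7, 346.1, 10.4]
wrist_force: [-0.1, -0.3, 0.8]
```

>>> nudge_tcp([
  {},
  {},
  {},
  {},
  {},
], aperture=24, force=20, only="pos|gap|force")

```text
eef_pos: [424.9, 347.5, 11.7]
wrist_force: [-0.8, -1.2, 6.1]
finger_gap: 29.2
finger_force: 20.0
```

>>> nudge_tcp([
  {"z": -50},
  {"z": -100},
  {"z": -150},
  {"z": -200},
  {"z": -212},
], only="pos|gap|force")

```text
eef_pos: [425.7, 348.1, 228.8]
wrist_force: [0.8, 0.2, -0.9]
finger_gap: 29.2
finger_force: 20.0
```

>>> nudge_tcp([
  {"x": -48, "y": 6},
  {"x": -96, "y": 13},
  {"x": -144, "y": 19},
  {"x": -192, "y": 26},
  {"x": -240, "y": 32},
], only="pos|gap")

```text
eef_pos: [487.6, 111.6, 222.4]
finger_gap: 29.4
```

>>> nudge_tcp([
  {"x": -48, "y": 6},
  {"x": -96, "y": 13},
  {"x": -144, "y": 19},
  {"x": -192, "y": 26},
  {"x": -240, "y": 32},
], only="pos|gap")

```text
eef_pos: [550.7, -122.3, 222.3]
finger_gap: 28.9
```

>>> nudge_tcp([
  {"x": -25, "y": 3},
  {"x": -25, "y": 3},
  {"x": -25, "y": 3},
], only="pos")

```text
eef_pos: [556.6, -144.5, 222.1]
```

```bash
python3 held.py
```

```text
core ((556.44384765625, -144.70242309570312), 17.26324462890625) top z 231.1 2263 tcp [ 556.7 -143.9  222.4]
rim ((557.8794555664062, -146.15223693847656), 27.299190521240234)
shift tool axes to fixed tube axis [-1.9  1.1 -0. ] bottom z 211.1
```

>>> nudge_tcp([
  {"x": -1.9, "y": 1.1},
  {"x": -1.9, "y": 1.1, "z": 15},
  {"x": -1.9, "y": 1.1, "z": 30},
  {"x": -1.9, "y": 1.1, "z": 35},
  {"x": -1.9, "y": 1.1, "z": 35},
], only="pos|wrist")

```text
eef_pos: [558.2, -145.8, 187.7]
wrist_force: [0.3, -0.1, -0.4]
```

>>> nudge_tcp([
  {},
  {},
  {},
  {},
  {},
], aperture=44, force=20, only="pos|gap|wrist")

```text
eef_pos: [558.3, -146.5, 188.1]
wrist_force: [-0.1, 0.8, -0.5]
finger_gap: 43.9
```

>>> nudge_tcp([
  {"z": -20},
  {"z": -55},
  {"z": -55},
  {"z": -55},
], only="pos")

```text
eef_pos: [558.4, -146.5, 243.2]
```

```bash
python3 tube.py t5
```

Run:
```python
from h import *
im,d,C,K=shot('top','top4')
im,d,C,K=load('w8'); P=cloud(d,C,K);Z=P[...,2]
m=(d>0)&(abs(P[...,0]-419)<40)&(abs(P[...,1]+265)<40)
for a,b in((8,18),(25,65),(86,95)): k=m&(Z>a)&(Z<b); print(a,k.sum(),P[k].mean(0).round(1), cv2.minEnclosingCircle(P[k][:,:2].astype(np.float32)))
print(delta([419,-265,140],1.4),pose()[0])
```

```text
tube interior z [122. 123. 124. 128. 129. 129.] 631
dark plane [ 3.000e-02 -2.100e-01  1.258e+02] 684
8 452 [ 421.7 -267.    13.9] ((419.80596923828125, -270.09771728515625), 15.036121368408203)
25 286 [ 421.8 -266.8   46. ] ((420.0527648925781, -269.638916015625), 6.0369157791137695)
86 362 [ 420.1 -268.8   89.7] ((419.9117736816406, -270.24078369140625), 10.064783096313477)
[array([ -99.6, -153.1,  102. ]), array([-0.001, -0.   ,  0.302])] [ 557.95281906 -146.33369757  241.89208365]
```

View pics/top4.png

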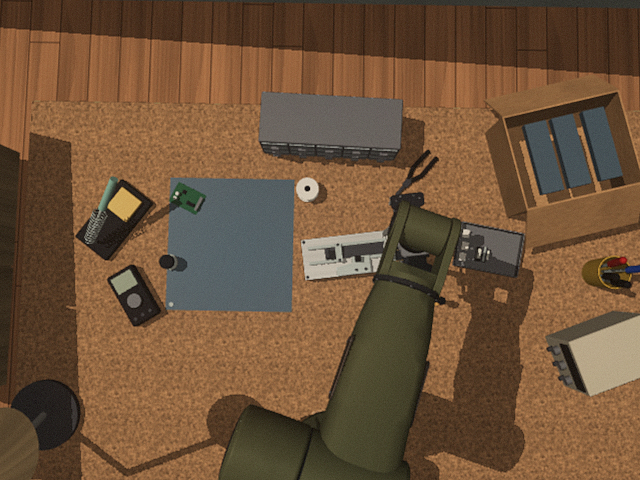

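The mat (170–292, 180–310) is clear of cores, and the fourth core's top reads about z 128. Last is the follower, standing at (419.9, −270.2).

>>> nudge_tcp([
  {"x": -26, "y": -38},
  {"x": -52, "y": -77},
  {"x": -78, "y": -115, "z": 40},
  {"x": -104, "y": -153, "z": 80},
  {"x": -104, "y": -153, "z": 100},
], aperture=46, force=20, only="pos")

```text
eef_pos: [417.8, -270.8, 141.3]
```

>>> nudge_tcp([
  {},
  {},
  {},
], only="pos")

```text
eef_pos: [421.4, -269.3, 144.4]
```

Create fol.py:
```python
from h import *
im,d,C,K=shot('wrist'); P=cloud(d,C,K);Z=P[...,2]
m=(d>0)&(abs(P[...,0]-420)<40)&(abs(P[...,1]+268)<40)
for a,b in((8,18),(86,95)): k=m&(Z>a)&(Z<b); print(a,k.sum(), cv2.minEnclosingCircle(P[k][:,:2].astype(np.float32)))
q=cv2.minEnclosingCircle(P[k][:,:2].astype(np.float32))[0]
print(delta([*q,76],1.7034),pose()[0])
```

```bash
python3 fol.py
```

```text
8 699 ((419.236572265625, -270.478271484375), 14.816934585571289)
86 753 ((419.2908020019531, -270.4732360839844), 9.90510368347168)
[array([-0.8, -2.4, 68.4]), array([ 0.002,  0.001, -0.   ])] [ 421.4389619  -269.29460353  144.39270866]
```

>>> nudge_tcp([
  {"x": -0.8, "y": -2.3, "z": 30},
  {"x": -0.8, "y": -2.3, "z": 60},
  {"x": -0.8, "y": -2.3, "z": 68},
  {"x": -0.8, "y": -2.3, "z": 68},
], only="pos|wrist")

```text
eef_pos: [418.4, -270.2, 75.1]
wrist_force: [-0.3, 0.2, 0.7]
```

>>> nudge_tcp([
  {},
  {},
  {},
  {},
  {},
], aperture=12, force=30, only="pos|gap|force")

```text
eef_pos: [418.5, -270.9, 75.6]
wrist_force: [1.0, -0.6, 5.1]
finger_gap: 18.8
finger_force: 30.0
```

>>> nudge_tcp([
  {"z": -20},
  {"z": -60},
  {"z": -110},
  {"z": -160},
  {"z": -205},
], only="pos|gap|force")

```text
eef_pos: [417.6, -270.4, 282.4]
wrist_force: [0.2, -0.6, -0.9]
finger_gap: 19.2
finger_force: 30.0
```

>>> nudge_tcp([
  {},
  {},
], only="pos|gap")

```text
eef_pos: [417.9, -270.6, 279.8]
finger_gap: 18.9
```

Run:
```python
from h import *
print(delta([557.8,-146.4,285],1.7034),pose()[0])
```

```text
[array([104.9, 154.9,  -5.2]), array([ 0.   ,  0.   , -0.002])] [ 417.90735669 -270.60560719  279.8258051 ]
```

>>> nudge_tcp([
  {"x": 26, "y": 39, "z": -5},
  {"x": 52, "y": 77, "z": -5},
  {"x": 78, "y": 116, "z": -5},
  {"x": 105, "y": 155, "z": -5},
  {"x": 105, "y": 155, "z": -5},
], only="pos|gap")

```text
eef_pos: [559.9, -142.6, 281.6]
finger_gap: 19.4
```

>>> nudge_tcp([
  {},
  {},
  {},
], only="pos|gap")

```text
eef_pos: [557.2, -147.2, 284.7]
finger_gap: 19.1
```

Run:
```python
from h import *
im,d,C,K=shot('wrist','w9'); P=cloud(d,C,K);Z=P[...,2]; p,Rt,s=pose()
k=(d>0)&(np.hypot(P[...,0]-p[0],P[...,1]-p[1])<25)&(Z>205)&(Z<232)
print('foot',k.sum(),cv2.minEnclosingCircle(P[k][:,:2].astype(np.float32)),np.percentile(Z[k],[5,50,95]))
print(delta([557.8,-146.4,250],1.7034),p)
```

```text
foot 1295 ((557.575927734375, -147.0253143310547), 15.048686981201172) [215.17772404 223.56418274 225.34209104]
[array([ 0.7,  0.6, 34.9]), array([-0.   ,  0.   , -0.003])] [ 557.32680925 -147.17696282  284.91965797]
```

View pics/w9.png

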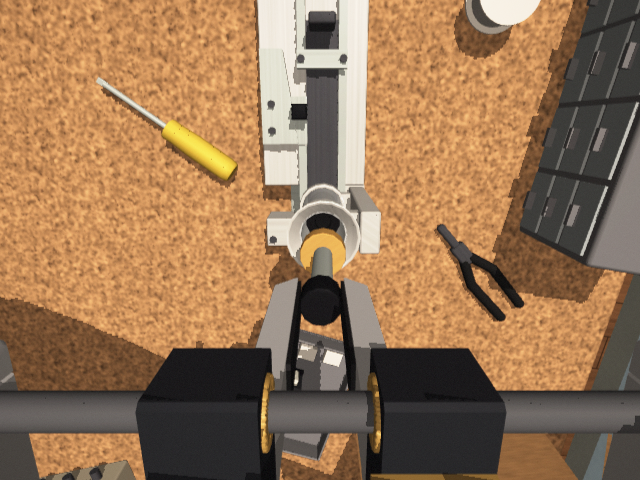

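The foot at (323,251) is almost over the axis (0.6 mm off). I'll lower it in steps, watching the force.

>>> nudge_tcp([
  {"x": 0.6, "y": 0.3, "z": 15},
  {"x": 0.6, "y": 0.3, "z": 25},
  {"x": 0.6, "y": 0.3, "z": 35},
  {"x": 0.6, "y": 0.3, "z": 40},
  {"x": 0.6, "y": 0.3, "z": 40},
], only="pos|force")

```text
eef_pos: [557.9, -145.7, 244.3]
wrist_force: [0.3, -0.7, -0.9]
finger_force: 30.0
```

>>> nudge_tcp([
  {"z": 8},
  {"z": 16},
  {"z": 24},
  {"z": 32},
  {"z": 32},
], only="pos|force")

```text
eef_pos: [557.7, -145.5, 211.5]
wrist_force: [0.0, -0.1, -1.5]
finger_force: 30.0
```

>>> nudge_tcp([
  {"z": 3},
  {"z": 6},
  {"z": 8},
  {"z": 8},
], only="pos|force|gap")

```text
eef_pos: [558.1, -145.6, 204.7]
wrist_force: [-0.4, 0.2, -0.7]
finger_gap: 19.3
finger_force: 30.0
```

>>> nudge_tcp([
  {"z": 1},
  {"z": 1},
  {"z": 1},
  {"z": 1},
  {"z": 1},
], aperture=46, only="pos|wrist|gap")

```text
eef_pos: [558.2, -145.7, 204.1]
wrist_force: [-1.0, 0.4, 0.7]
finger_gap: 46.0
```

>>> nudge_tcp([
  {"z": -25},
  {"z": -70},
  {"z": -110},
  {"z": -110},
], only="pos|wrist|clock")

```text
clock: 46.15
eef_pos: [559.3, -146.0, 319.8]
wrist_force: [-0.1, -0.9, -0.6]
```

>>> nudge_tcp([
  {"x": -20, "y": -20},
  {"x": -40, "y": -40},
  {"x": -60, "y": -60},
  {"x": -60, "y": -60},
  {"x": -60, "y": -60},
], only="pos|wrist|clock")

```text
clock: 46.65
eef_pos: [506.5, -213.1, 313.7]
wrist_force: [0.6, 0.1, -0.0]
```

Run:
```python
from h import *
im,d,C,K=shot('wrist','w10'); P=cloud(d,C,K)
ims,ds,_,_=shot('side','s10')
ex=np.array([.9912,.1322]);ey=np.array([-.1322,.9912]);o=np.array([557.8,-146.3]); q=P[...,:2]-o;x=q@ex;y=q@ey;Z=P[...,2]
for nm,z0,t,box in(('tab',80,4,(-20,20,155,200)),('knob',72,4,(-40,-10,70,140)),('fol knob',218,6,(-25,25,-25,25))):
    m=(d>0)&(x>box[0])&(x<box[1])&(y>box[2])&(y<box[3])&(abs(Z-z0)<t)
    print(nm,m.sum(),[np.percentile(v[m],[3,50,97]).round(1) for v in(x,y,Z)] if m.sum() else '')
a=cv2.resize(ims[230:380,230:390,::-1],(480,450)); b=im[::2,::2,::-1]; c=np.zeros((450,800,3),np.uint8); c[:,:480]=a; c[:240,480:]=b; cv2.imwrite('pics/fin.png',c)
```

```text
tab 0 
knob 245 [array([-29. , -22.5, -15.6]), array([84.9, 91.4, 98.7]), array([68.6, 71.9, 73.6])]
fol knob 685 [array([-7.9,  0.6,  9.4]), array([-7.8,  0.9,  8.9]), array([215.1, 218.4, 219.9])]
```

View pics/fin.png

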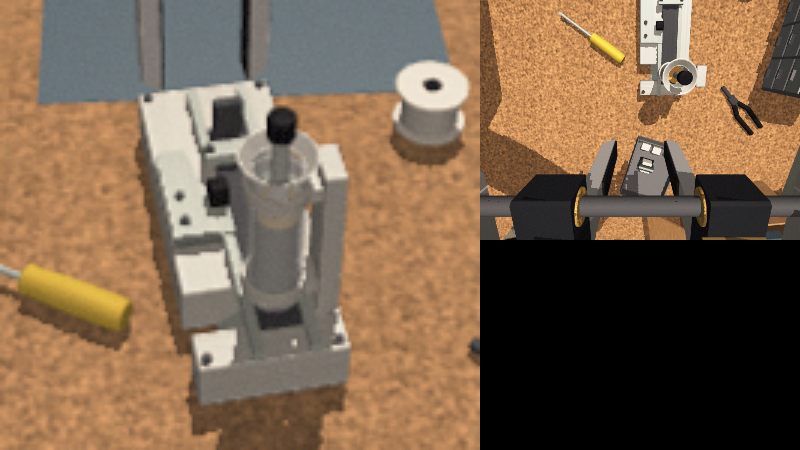

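The final picture shows the follower upright in the tube, its knob at (281,125) with its top at z 218, which is 128 + 90. The wedge knob is unmoved at (217,192), and the transformer is in the tray. Handing in.

```bash
python3 -c "
from cell import manip
print(manip.sign_off())"
```

```text
the job is handed in; nothing more can be done
None
```

The job is handed in: the transformer is in the tray, the slide is home and jammed by the wedge, and all four cores are stacked in the tube with the follower standing on top; the second core jammed in the mouth and was pressed free.

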